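# Light the burner under the soup pot

## Task

Turn on the burner under the lidded soup pot: push the knob directly in front of that burner down, keep it down to get past its safety stop, turn it counter-clockwise (seen from above) fully on, as far as it goes, and let it spring up again. Leave the knob of the frying pan's burner off, and do not shift the pot or the pan.

Things in the scene. Friction and masses are not known exactly. Their poses are not given: they have to be found in the camera images.
- hob: Low steel two-burner gas hob, 320 mm deep (x), 400 mm wide (y), deck 60 mm above the table, fixed. Origin under its centre on the table; x away from the robot, y left, z up. Burner centres at x = 0.065, y = +0.100 (left) and -0.100 (right); grates 85 mm above the table. A knob stands on the deck in front of each burner.
- soup_pot: Steel soup pot with a closed lid, 150 mm across and 100 mm high with the lid's black knob, two small side handles; origin at the centre of its underside, z up. It stands on the left or the right burner; its centre has y > 0 in the hob frame when it is on the left burner.
- frying_pan: Open steel frying pan, 170 mm across and 35 mm high, with one long black handle pointing away from the robot; origin at the centre of its underside, x along the handle, z up. It stands on the other burner.
- left_knob (a point): left knob: black flange 52 mm across, 6 mm thick, with an upright bar 46 long, 13 thick, 28 mm high. Point on its upright axis (hob x -0.115, y +0.100), 12 mm below the bar's top, 16 mm above the flange, 96 mm above the table at rest; moves with the knob. x along the bar (at off parallel to hob x), z up. Pushes down 12 mm on a spring (3 N to start, 10 N at the bottom); springs up when let go.
- right_knob (a point): right knob: black flange 52 mm across, 6 mm thick, with an upright bar 46 long, 13 thick, 28 mm high. Point on its upright axis (hob x -0.115, y -0.100), 12 mm below the bar's top, 16 mm above the flange, 96 mm above the table at rest; moves with the knob. x along the bar (at off parallel to hob x), z up. Pushes down 12 mm on a spring (3 N to start, 10 N at the bottom); springs up when let go.
- left_turn (a joint): Turn of the left knob, rad, counter-clockwise from above: 0 off, 1.35 fully on, at its end stop, the bar pointing at the longer mark on the deck. If not pushed down, blocked by a safety stop at 0.22; held down 8 to 12 mm it passes, and beyond 0.85 may come up. It stays where it is left (friction 0.04 N m).
- right_turn (a joint): Turn of the right knob, rad, counter-clockwise from above: 0 off, 1.35 fully on, at its end stop, the bar pointing at the longer mark on the deck. If not pushed down, blocked by a safety stop at 0.22; held down 8 to 12 mm it passes, and beyond 0.85 may come up. It stays where it is left (friction 0.04 N m).

How it is judged:
By the outcome, as a careful person would: the job done as asked, in the order asked, and still so for the second after the job is handed in, with the robot touching nothing.
It also fails if it takes over 32 s, if anything falls off the work surface, if the arm or the gripper's body presses on something with over 40 N, if the wrist force passes 120 N, or if a joint passes its speed limit or range.

## Robot

A 6-joint arm with a two-finger parallel gripper is mounted at the origin on a cart in front of the work surface, level with it; the furniture and walls round the work are solid. World frame = base frame: x ahead of the robot, y to its left, z up, the work surface at z = 0. Lengths are in m, angles in rad, forces in N, time in s.
With the tool pointing down it reaches from about 0.375 to 0.975 m from the base axis. Payload 3.8 kg.
Tool frame: the origin (TCP) lies on the centre line of the jaws, within the pads' length; the fingertips stand 17 mm ahead of it and the grasp point (between the pads) lies 2 mm behind it (bot.tip_extent is the distance from the TCP to the fingertips, in m); z points along the fingers, y is the line along which they close (so a half turn about z gives the same grasp; the last joint's range is limited). The gripper opens to 85 mm and grips with 20 to 120 N. Pads are 22 mm wide; open, the fingers measure 114 mm over their backs; the gripper's body (76 mm by 85 mm) begins 54 mm behind the grasp point. The pads swing forward as they close: fully open they stand 13 mm farther back than shut.
Start: joints at [1.129, 0.264, 1.604, -0, 1.274, -0.037], TCP at [0.266, 0.62, 0.248] pointing down, gripper open.
Joint ranges: [-2.63, 2.63], [-0.94, 2.18], [0.31, 2.57], [-1.31, 4.45], [0, 2.66], [-2.55, 2.55]. Speed limits (rad/s): [2.57, 2.57, 3.14, 3.14, 3.14, 3.14].

## Interface

Orientations are given as a rotation vector (axis times angle).
In Python, from workcell import readout, read_camera, finish_job, bot gives the robot as it stands.
- The arm moves only by the tool jog_arm, never from a script. Its argument "deltas" is one flat list of numbers, 7 for each row, row after row: the shift along the tool's x, y, z in m, then the turn, a rotation vector about the tool's x, y, z in degrees, then the gripper command: -1 is shut, 1 is fully open, values between are in proportion. A call has 1 to 8 rows; each row is the pose to reach, as a shift and turn from the pose commanded when the call began, along the tool's axes at that moment; what a row does not reach only later rows make up. A row lasts 1/10 s, in which the tool goes at most 50 mm and 8.59 degrees, less where a joint would pass 70% of its speed; a pose out of reach is approached as far as the arm can. A call with a gripper value outside its range is refused whole. The fingers move at their own pace and stop on an object; "squeeze" is the grip in N (left out, the last holds). Time passes only in rows, so rows that repeat a pose let the fingers close. It gives the time, the measured TCP pose, the force, the opening and the grip force at its end, in the units of the state.
- readout.read_state(): the state, without advancing time (a new reading comes with each control period).
- read_camera(name): name is "scene" or "top"; returns a dict with "color" (384x512x3 uint8, blue, green, red), "fx", "fy", "cx", "cy" (pixels), "dist" ([k1, k2, p1, p2, k3] as OpenCV has them; the pictures are not rectified), "origin" and "attitude" of the camera in the world. Camera axes: x right, y down, z forward; pixel columns grow to the right and rows downward; lengths in m; the calibration is good to about 2 mm. A picture is of the moment at which its call begins. There is no depth.
- finish_job(): hands the job in; it is judged then, once.
The state is a dict: "time": time; "q": joint angles; "joint_vel": joint speeds; "joint_torque": joint torques, N m; "tool_pos": TCP position; "tcp_rot": TCP orientation; "wrist_force": force on the tool from outside, world axes, zero at the start; "torque": the same for the moment, N m; "width": opening from 0.0 (shut) to 1.0 (fully open); "grip_force": force on a finger pad.
Only numpy, scipy, OpenCV 4.12 (cv2) and the standard library are available. Lean on these libraries where they do the work, as an engineer would, in place of code of your own. Each camera call takes 0.05 s, during which the arm holds its last target. There are 200 camera calls.

## Working session

There is one attempt and no reset: what is moved stays moved. The work goes in short steps, Python scripts to look and compute and a tool call to move; the robot and the scene stay as the last step left them, time stands still between calls to the robot, and variables do not carry over. Pictures are saved under pics/ and viewed, at most 10 in all, crops included, and the job is handed in when it is done.

Besides the shell and the picture viewer there is one more tool, called after "Request:" as name(argument=value, ...), one argument or row to a line, values as JSON. jog_arm: Moves the arm, as the interface text tells. Its arguments: {"type":"object","properties":{"deltas":{"type":"array"},"squeeze":{"type":"number"}},"required":["deltas"]}

```bash
ls; mkdir -p pics; cat > h.py <<'E'
import numpy as np,cv2
from scipy.spatial.transform import Rotation as R
from workcell import readout, read_camera, finish_job, bot
def att(c):
    a=np.array(c["attitude"],float)
    return a if a.shape==(3,3) else (R.from_rotvec(a).as_matrix() if a.size==3 else R.from_quat(a).as_matrix())
def K(c): return np.array([[c["fx"],0,c["cx"]],[0,c["fy"],c["cy"]],[0,0,1.]])
def ray(c,u,v):
    p=cv2.undistortPoints(np.array([[[u,v]]],float),K(c),np.array(c["dist"],float))[0,0]
    return np.array(c["origin"]),att(c)@np.array([p[0],p[1],1])
def atz(c,u,v,z):
    o,d=ray(c,u,v); return o+d*(z-o[2])/d[2]
def tri(*rs):
    A=0;b=0
    for o,d in rs:
        d=d/np.linalg.norm(d);P=np.eye(3)-np.outer(d,d);A=A+P;b=b+P@o
    x=np.linalg.solve(A,b); return x,[np.linalg.norm((np.eye(3)-np.outer(d,d)/(d@d))@(x-o)) for o,d in rs]
def proj(c,P):
    Rm=att(c).T
    return cv2.projectPoints(np.array(P,float).reshape(-1,3),cv2.Rodrigues(Rm)[0],-Rm@np.array(c["origin"]),K(c),np.array(c["dist"],float))[0][:,0]
E
python3 - <<'E'
from h import *
for n in("scene","top"):
    c=read_camera(n); cv2.imwrite(f"pics/{n}0.png",c["color"]); print({k:v for k,v in c.items() if k!="color"})
print(readout.read_state())
E
```

```text
pics
{'fx': 483.03318821793135, 'fy': 483.03318821793135, 'cx': 249.07984660870807, 'cy': 194.81411251425197, 'dist': array([-0.11567599,  0.        ,  0.        ,  0.        ,  0.        ]), 'origin': array([0.07543732, 0.26559027, 0.68286337]), 'attitude': array([-1.37672394,  2.21448005, -0.86105612])}
{'fx': 479.5197060657429, 'fy': 479.5197060657429, 'cx': 262.8398603063778, 'cy': 191.77321035860632, 'dist': array([0.00717787, 0.        , 0.        , 0.        , 0.        ]), 'origin': array([0.41728343, 0.01574824, 0.9161512 ]), 'attitude': array([-1.99876364,  2.23776354, -0.23564472])}
{'time': 0.1, 'q': array([ 1.12907898e+00,  2.64715372e-01,  1.60525830e+00,  3.91472383e-05,
        1.27367741e+00, -3.68888647e-02]), 'joint_vel': array([-4.17468223e-05, -6.61087773e-04, -2.50046294e-03,  1.00027687e-03,
       -7.64402540e-04, -1.59576751e-04]), 'joint_torque': array([ 1.18576143e-03, -5.16707826e+01, -3.68590558e+01,  1.41997134e-04,
        6.22322827e-03,  1.47076616e-05]), 'tool_pos': array([0.26557137, 0.61987949, 0.2470499 ]), 'tcp_rot': array([-0.63148165, -3.07693546,  0.00312677]), 'wrist_force': array([ 0.2680435 , -0.91079363,  0.25680076]), 'torque': array([ 0.01720067, -0.01618713, -0.02008111]), 'grip_force': 0.0, 'width': 0.9991504823783985}
```

View pics/scene0.png

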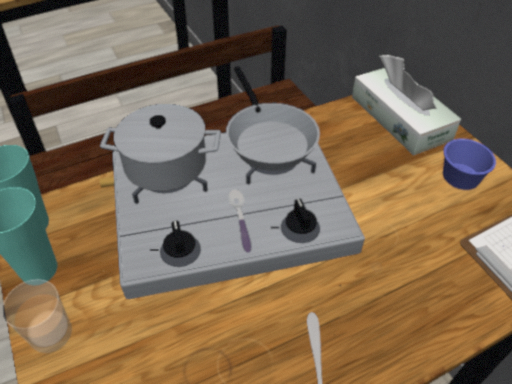

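View pics/top0.png

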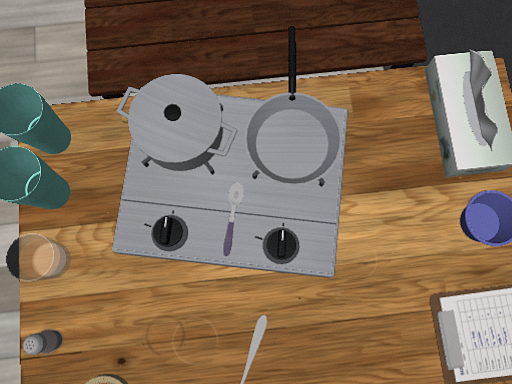

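The pot is on the left burner, so the left knob is the target: about (178,243) in scene and (169,232) in top. A spoon lies on the deck between the knobs. I'll zoom in on both knobs.

```bash
python3 - <<'E'
from h import *
a=cv2.imread("pics/scene0.png")[205:275,140:220];b=cv2.imread("pics/top0.png")[200:270,130:210]
f=lambda i:cv2.resize(i,None,fx=5,fy=5,interpolation=cv2.INTER_CUBIC)
cv2.imwrite("pics/k.png",np.hstack([f(a),f(b)]))
E
```

```text
(no output)
```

View pics/k.png

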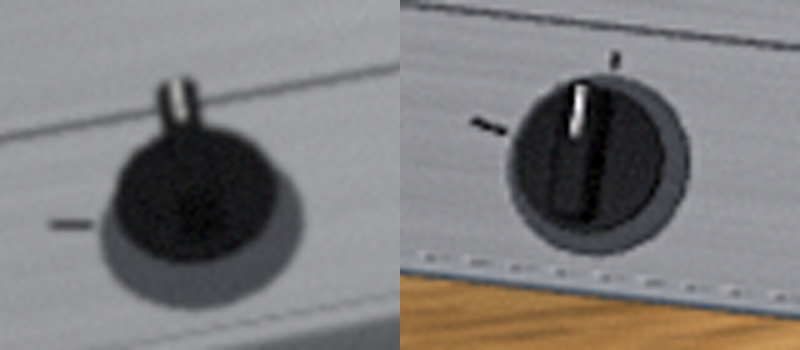

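```bash
python3 - <<'E'
from h import *
s=read_camera("scene");t=read_camera("top")
x,e=tri(ray(s,179.4,244),ray(t,167.6,231)); print("flange",x,e)
# deck corners
pt={k:atz(t,*p,.06) for k,p in dict(FL=(114,251),FR=(333,276),BR=(348,109)).items()}
ps={k:atz(s,*p,.06) for k,p in dict(FL=(124,284),FR=(362,240)).items()}
print(pt,ps)
d=pt["FR"]-pt["FL"]; print(np.linalg.norm(d),"yaw",np.degrees(np.arctan2(d[0],-d[1])), np.linalg.norm(pt["BR"]-pt["FR"]))
# pointer line on bar top
a=atz(t,(582-400)/5+130,217,.108);b=atz(t,(577-400)/5+130,227,.108);print(a,b,np.degrees(np.arctan2((a-b)[1],(a-b)[0])))
# marks
m1=atz(t,(616-400)/5+130,212,.06);m2=atz(t,(490-400)/5+130,225.2,.06);print(m1,m2)
#right knob flange
print(tri(ray(s,300,223),ray(t,281,245)))
E
```

```text
flange [0.53963993 0.166586   0.0717958 ] [np.float64(0.0004025492292870881), np.float64(0.0004025492292870665)]
{'FL': array([0.51628225, 0.26519445, 0.06      ]), 'FR': array([ 0.4290758 , -0.11483982,  0.06      ]), 'BR': array([ 0.73427121, -0.18748022,  0.06      ])} {'FL': array([0.5147519 , 0.26821335, 0.06      ]), 'FR': array([ 0.42404844, -0.10333331,  0.06      ])}
0.3899115442294887 yaw -12.923917485978693 0.3137209923662679
[0.55828709 0.16005779 0.108     ] [0.54140552 0.16297379 0.108     ] -9.800153661569931
[0.57438778 0.15579181 0.06      ] [0.55552782 0.20245082 0.06      ]
(array([ 0.49373498, -0.02856464,  0.06814651]), [np.float64(0.0017760999892296923), np.float64(0.0017760999892296643)])
```

```bash
cat >> h.py <<'E'
def delta(p,ydeg):
    st=readout.read_state(); R0=R.from_rotvec(st["tcp_rot"]); a=np.radians(ydeg)
    y=np.array([np.cos(a),np.sin(a),0]);z=np.array([0,0,-1.]);T=R.from_matrix(np.c_[np.cross(y,z),y,z])
    print("shift",np.round(R0.inv().apply(np.array(p)-st["tool_pos"]),4),"turn",np.round(np.degrees((R0.inv()*T).as_rotvec()),2))
    print("pos",st["tool_pos"].round(4),"t",st["time"],"q",st["q"].round(2),"F",st["wrist_force"].round(1),"w",st["width"],"g",st["grip_force"])
E
python3 -c "
from h import *
delta([.54,.165,.21],-103.2)"
```

```text
shift [-0.4314 -0.3101  0.0379] turn [-2.0e-02  1.2e-01  1.7e+02]
pos [0.2656 0.62   0.2474] t 0.2 q [ 1.13  0.26  1.6   0.    1.27 -0.04] F [0.1 0.9 0.2] w 1.0012401633985573 g 0.0
```

Request:
jog_arm(
  deltas=[-0.05,-0.035,0,0,0,8,0,-0.09,-0.065,0,0,0,16,0,-0.13,-0.095,0,0,0,24,0,-0.17,-0.12,0,0,0,32,0,-0.21,-0.15,0,0,0,40,0,-0.25,-0.18,0,0,0,48,0,-0.29,-0.21,0,0,0,56,0,-0.33,-0.24,0,0,0,64,0],
  squeeze=60,
)

```text
time: 1.0
tool_pos: [0.4712, 0.275, 0.2483]
tcp_rot: [2.173, 2.269, 0.001]
wrist_force: [0.6, 0.7, -0.2]
width: 0.497
grip_force: 0.0
```

```bash
python3 -c "
from h import *
delta([.54,.165,.21],-103.2)"
```

```text
shift [-0.1129  0.064   0.0383] turn [ 1.0000e-02 -2.0000e-02  1.0569e+02]
pos [0.4712 0.275  0.2483] t 1.0 q [ 0.48  0.02  1.88 -0.    1.24  0.44] F [ 0.6  0.7 -0.2] w 0.4965342911746949 g 0.0
```

Request:
jog_arm(
  deltas=[-0.015,0.008,0,0,0,8,0,-0.03,0.016,0,0,0,16,0,-0.045,0.025,0,0,0,24,0,-0.06,0.034,0,0,0,32,0,-0.075,0.042,0,0,0,40,0,-0.09,0.05,0,0,0,48,0,-0.105,0.058,0,0,0,56,0,-0.113,0.064,0.02,0,0,64,0],
)

```text
time: 1.8
tool_pos: [0.5426, 0.1666, 0.2312]
tcp_rot: [3.045, 0.771, 0.01]
wrist_force: [0.8, -0.4, 0.3]
width: 0.499
grip_force: 0.0
```

```bash
python3 -c "
from h import *
delta([.54,.165,.17],-103.2)"
```

```text
shift [-0.0034  0.0001  0.0612] turn [-2.000e-02 -3.700e-01  4.163e+01]
pos [0.5426 0.1666 0.2312] t 1.8 q [ 0.25  0.07  1.86 -0.    1.2   1.33] F [ 0.8 -0.4  0.3] w 0.4993457374077761 g 0.0
```

Request:
jog_arm(
  deltas=[0,0,0.01,0,0,8,0,0,0,0.02,0,0,16,0,0,0,0.03,0,0,24,0,0,0,0.04,0,0,32,0,-0.001,0,0.05,0,0,40,0,-0.001,0,0.06,0,0,41.6,0,-0.001,0,0.06,0,0,41.6,0,-0.001,0,0.06,0,0,41.6,0],
)

```text
time: 2.6
tool_pos: [0.539, 0.1667, 0.1681]
tcp_rot: [3.122, -0.346, -0.001]
wrist_force: [0.2, 1.4, 0.7]
width: 0.498
grip_force: 0.0
```

```bash
python3 - <<'E'
from h import *
delta([.54,.165,.14],-103.2)
s=read_camera("scene");t=read_camera("top")
f=lambda i:cv2.resize(i,None,fx=3.9,fy=3.9,interpolation=cv2.INTER_CUBIC)
cv2.imwrite("pics/a.png",np.hstack([f(s["color"][160:290,130:230]),f(t["color"][170:300,120:220])]))
p=readout.read_state()["tool_pos"]
for c in(s,t): print(proj(c,[p,p-[0,0,.017]]).round(1))
E
```

```text
shift [0.0014 0.0014 0.0281] turn [0.02 0.03 0.54]
pos [0.539  0.1667 0.1681] t 2.6 q [0.26 0.12 1.93 0.   1.09 2.05] F [0.2 1.4 0.7] w 0.49812467670028143 g 0.0
[[171.7 203.2]
 [173.2 211. ]]
[[155.5 223.3]
 [157.7 224.8]]
```

View pics/a.png

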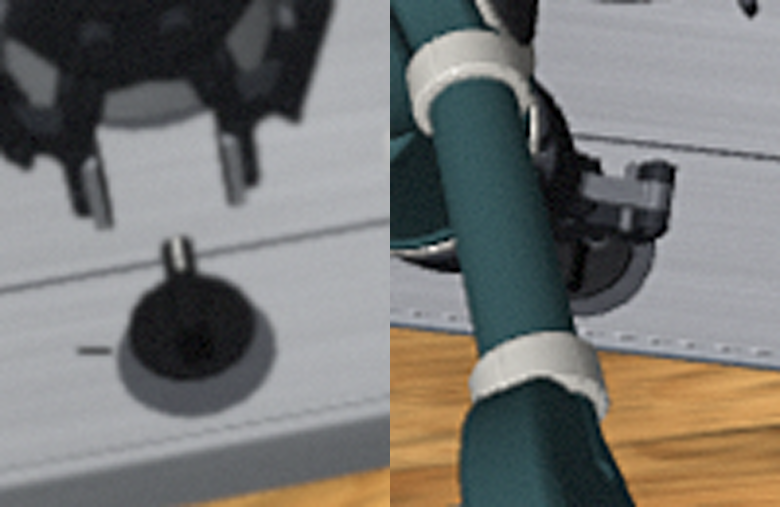

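```bash
python3 - <<'E'
from h import *
s=read_camera("scene");t=cv2.imread("pics/top0.png");tc=read_camera("top")
ex=np.array([.9736,-.228,0]);ey=np.array([.228,.9736,0])
from scipy.optimize import least_squares
# obs: scene far bar-top centre, flange extremes; top flange extremes
for k in [(.54,.1655)]:
    b=np.array([*k,0])
    bar=[b+sx*.023*ex+sy*.0065*ey+[0,0,z] for z in(.108,.080) for sx,sy in((1,1),(1,-1),(-1,-1),(-1,1))]
    fl=[b+.026*np.array([np.cos(a),np.sin(a),0])+[0,0,z] for z in (.080,.074) for a in np.linspace(0,6.28,40)]
    bz=[b+.03*np.array([np.cos(a),np.sin(a),0])+[0,0,.06] for a in np.linspace(0,6.28,40)]
    out=[]
    for c,img,(x0,y0) in((s,cv2.imread("pics/scene0.png"),(140,205)),(tc,t,(130,200))):
        im=cv2.resize(img[y0:y0+70,x0:x0+80],None,fx=5,fy=5,interpolation=cv2.INTER_CUBIC)
        for P,col in((bar,(0,0,255)),(fl,(0,255,0))):
            for u,v in proj(c,P): cv2.circle(im,(int((u-x0+.5)*5),int((v-y0+.5)*5)),2,col,-1)
        out.append(im)
cv2.imwrite("pics/o.png",np.hstack(out))
E
```

```text
(no output)
```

View pics/o.png

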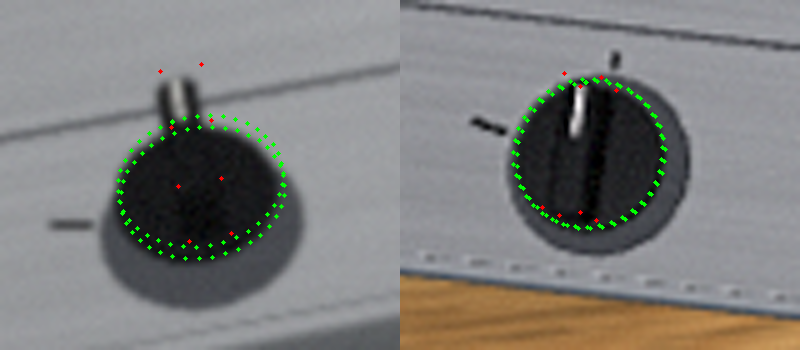

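The overlay fits within about 2 mm: the bar is near (0.539, 0.166), with yaw between −10° and −13°. The fingers are centred over it, so I'll descend.

Request:
jog_arm(
  deltas=[0,0.001,0.015,0,0,0,0,0,0.001,0.03,0,0,0,0,0,0.001,0.04,0,0,0,0,0,0.001,0.05,0,0,0,0,0,0.001,0.058,0,0,0,0,0,0.001,0.066,0,0,0,0,0,0.001,0.067,0,0,0,0,0,0.001,0.067,0,0,0,0],
)

```text
time: 3.6
tool_pos: [0.5389, 0.1658, 0.1011]
tcp_rot: [3.122, -0.35, -0.001]
wrist_force: [-0.9, 0.1, 1.1]
width: 0.5
grip_force: 0.0
```

Request:
jog_arm(
  deltas=[0,0,0,0,0,0,-0.4,0,0,0,0,0,0,-0.6,0,0,0,0,0,0,-0.8,0,0,0,0,0,0,-1,0,0,0,0,0,0,-1,0,0,0,0,0,0,-1],
  squeeze=50,
)

```text
time: 4.2
tool_pos: [0.5397, 0.1667, 0.1022]
tcp_rot: [-3.12, 0.35, -0.003]
wrist_force: [0.5, 5.4, 3.7]
width: 0.139
grip_force: 52.4
```

```bash
python3 - <<'E'
from h import *
delta([.539,.166,.09],-103.2); print(readout.read_state()["torque"])
s=read_camera("scene")
cv2.imwrite("pics/b.png",cv2.resize(s["color"][160:290,100:260],None,fx=4,fy=4,interpolation=cv2.INTER_CUBIC))
E
```

```text
shift [-0.0006  0.0009  0.0122] turn [-0.11 -0.09  0.4 ]
pos [0.5397 0.1667 0.1022] t 4.2 q [0.25 0.19 1.98 0.   0.97 2.05] F [0.5 5.4 3.7] w 0.13870999389688465 g 52.40093171596527
[ 0.86617893 -0.07086582 -0.00726599]
```

View pics/b.png

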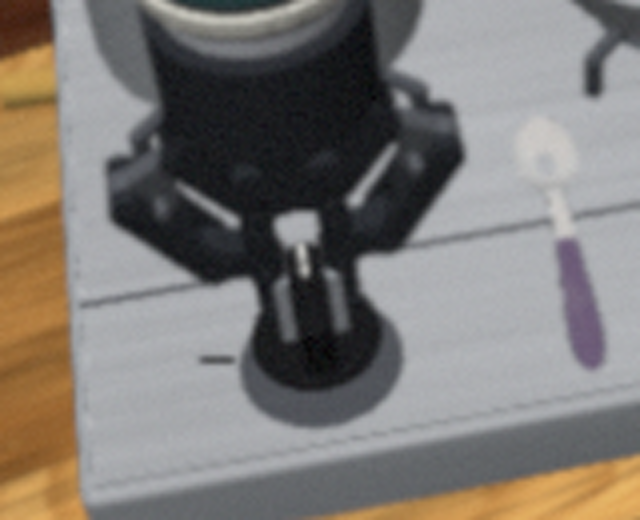

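Request:
jog_arm(
  deltas=[0,-0.001,0.003,0,0,0,-1,0,-0.001,0.006,0,0,0,-1,0,-0.001,0.009,0,0,0,-1,0,-0.001,0.012,0,0,0,-1,0,-0.001,0.012,0,0,0,-1,0,-0.001,0.012,0,0,0,-1],
)

```text
time: 4.85
tool_pos: [0.5398, 0.1668, 0.0905]
tcp_rot: [-3.122, 0.35, -0.002]
wrist_force: [-2.5, 2.1, 10.6]
width: 0.144
grip_force: 53.5
```

Request:
jog_arm(
  deltas=[0,0,0,0,0,-6,-1,0,0,0,0,0,-12,-1,0,0,0,0,0,-18,-1,0,0,0,0,0,-24,-1,0,0,0,0,0,-30,-1,0,0,0,0,0,-36,-1,0,0,0,0,0,-42,-1,0,0,0,0,0,-42,-1],
)

```text
time: 5.65
tool_pos: [0.5397, 0.1677, 0.0907]
tcp_rot: [-3.038, -0.795, -0.003]
wrist_force: [-2.9, 6.6, 9.2]
width: 0.136
grip_force: 53.4
```

```bash
python3 - <<'E'
from h import *
delta([.54,.1667,.0905],-103.2+77.4); print(readout.read_state()["torque"])
E
```

```text
shift [-0.0003  0.001   0.0002] turn [-2.000e-02 -1.300e-01 -3.488e+01]
pos [0.5397 0.1677 0.0907] t 5.65 q [0.26 0.21 1.99 0.   0.95 1.31] F [-2.9  6.6  9.2] w 0.1358168017191226 g 53.41320991516113
[0.90969045 0.45117014 0.06270382]
```

Request:
jog_arm(
  deltas=[0,0.0005,0,0,0,-6,-1,0,0.001,0,0,0,-12,-1,0,0.001,0,0,0,-18,-1,0,0.001,0,0,0,-24,-1,0,0.001,0,0,0,-29,-1,0,0.001,0,0,0,-32,-1,0,0.001,0,0,0,-32,-1],
)

```text
time: 6.35
tool_pos: [0.5393, 0.1682, 0.0905]
tcp_rot: [-2.701, -1.598, -0.003]
wrist_force: [-4.5, 10.5, 9.7]
width: 0.137
grip_force: 53.4
```

```bash
python3 - <<'E'
from h import *
delta([.54,.1667,.0905],-103.2+77.4); print(readout.read_state()["torque"])
E
```

```text
shift [-0.001   0.0013 -0.    ] turn [-0.12 -0.19 -2.98]
pos [0.5393 0.1682 0.0905] t 6.35 q [0.26 0.21 1.99 0.   0.95 0.76] F [-4.5 10.5  9.7] w 0.13666717530696948 g 53.44290018081665
[1.72968935 0.74868943 0.01262455]
```

Request:
jog_arm(
  deltas=[0,0,0,0,0,-2,-1,0,0,0,0,0,-4,-1,0,0,0,0,0,-6,-1,0,0,0,0,0,-6,-1],
)

```text
time: 6.75
tool_pos: [0.5392, 0.1683, 0.0904]
tcp_rot: [-2.615, -1.733, -0.003]
wrist_force: [-5.0, 10.3, 10.3]
width: 0.141
grip_force: 54.5
```

```bash
python3 - <<'E'
from h import *
delta([.54,.1667,.0905],-103.2+77.4); print(readout.read_state()["torque"])
E
```

```text
shift [-0.0012  0.0014 -0.0001] turn [-0.15 -0.22  2.86]
pos [0.5392 0.1683 0.0904] t 6.75 q [0.26 0.21 1.99 0.01 0.95 0.65] F [-5.  10.3 10.3] w 0.14105903112756327 g 54.45840239524841
[ 1.69592432  0.85633582 -0.74204436]
```

The torque jump to −0.74 N·m shows the knob is at its end stop. Next: ease up, release, and retreat straight up.

Request:
jog_arm(
  deltas=[0,0.001,-0.004,0,0,2,-1,0,0.001,-0.008,0,0,3,-1,0,0.001,-0.012,0,0,3,-1,0,0.001,-0.012,0,0,3,-0.7,0,0.001,-0.012,0,0,3,-0.3,0,0.001,-0.012,0,0,3,0,0,0.001,-0.012,0,0,3,0,0,0.001,-0.012,0,0,3,0],
)

```text
time: 7.55
tool_pos: [0.5404, 0.1648, 0.1008]
tcp_rot: [2.661, 1.669, -0.002]
wrist_force: [1.0, 0.2, -0.1]
width: 0.501
grip_force: 0.0
```

Request:
jog_arm(
  deltas=[0,0,-0.01,0,0,0,0,0,0,-0.03,0,0,0,0,0,0,-0.05,0,0,0,0,0,0,-0.08,0,0,0,0,0,0,-0.11,0,0,0,0,0,0,-0.14,0,0,0,0,0,0,-0.15,0,0,0,0,0,0,-0.15,0,0,0,0],
)

```text
time: 8.35
tool_pos: [0.5419, 0.1656, 0.2538]
tcp_rot: [2.66, 1.669, 0.007]
wrist_force: [0.2, -0.1, -0.1]
width: 0.501
grip_force: 0.0
```

```bash
python3 - <<'E'
from h import *
delta([.34,.4,.25],-50)
s=read_camera("scene")
cv2.imwrite("pics/c.png",cv2.resize(s["color"][90:290,90:350],None,fx=3,fy=3,interpolation=cv2.INTER_CUBIC))
E
```

```text
shift [ 0.1231 -0.2838  0.0031] turn [ 0.17 -0.21 24.2 ]
pos [0.5419 0.1656 0.2538] t 8.35 q [ 0.25  0.05  1.84 -0.    1.25  0.7 ] F [ 0.2 -0.1 -0.1] w 0.5012686520223203 g 0.0
```

View pics/c.png

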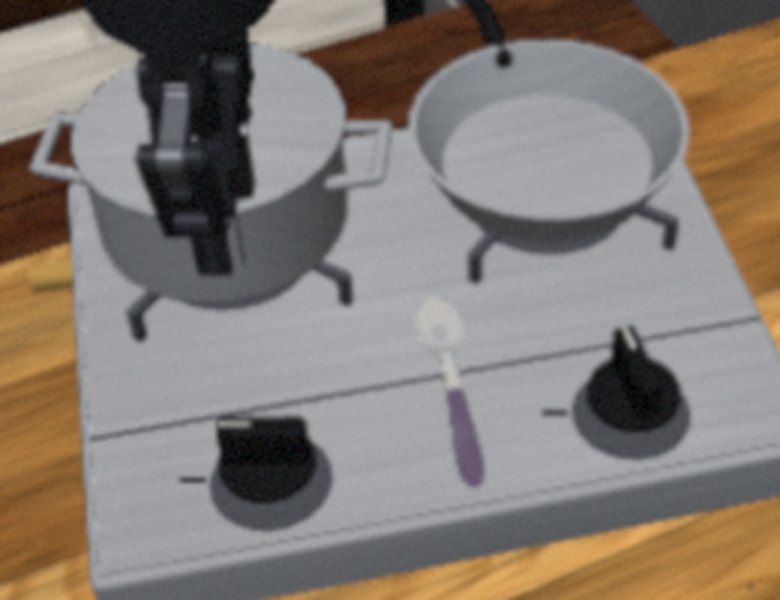

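The left bar has turned toward the mark and sprung up. The right knob, pot, pan and spoon haven't moved. I'll check the bar's angle against the mark.

```bash
python3 - <<'E'
from h import *
s=read_camera("scene")
f=lambda x,y,z:atz(s,90+x/3-.33,90+y/3-.33,z)
def ang(a,b,z): d=f(*a,z)-f(*b,z); return np.degrees(np.arctan2(d[1],d[0])),np.linalg.norm(d)
print("bar edge",ang((219,418),(303,421),.108),"pointer",ang((219,425),(252,425),.108),"mark",ang((180,480),(205,480),.06))
print("right bar",ang((625,330),(631,346),.108),"seam",ang((92,438),(758,319),.06))
E
```

```text
bar edge (np.float64(61.13663531824972), np.float64(0.043318230990698016)) pointer (np.float64(63.75895206474537), np.float64(0.01690189177693266)) mark (np.float64(63.94507311177607), np.float64(0.013493047364885498))
right bar (np.float64(-14.25807581453853), np.float64(0.011726644443144712)) seam (np.float64(76.80667619917469), np.float64(0.3858305461566142))
```

The pointer is at 63.8°, against 63.9° for the mark and 64.1° expected for fully on.

```bash
python3 -c "
from h import *
print(finish_job())"
```

```text
the job is handed in; nothing more can be done
None
```

The soup pot's burner is on: its left knob is turned to the end stop and has sprung back up, the frying pan's knob is still off, the pot and pan did not visibly move, and the job is handed in.

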